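# Third hand: press a relief tile against the jig's sprung stop

## Task

Clear the plywood jig by nesting the blue cup that stands on it into its twin on the table, and let go of the stack standing upright on the table. Then lay the terracotta relief tile flat on the jig, lengthwise, square and in the middle in front of the black pad of the sprung stop, and press its end steadily against that pad with about 10 N, so that the pointer stands in the middle of the green zone, without ever driving the stop into its end. Finish while still holding the tile pressed like that, so that the conservator can pin it; leave everything else where it is.

Things in the scene. Friction and masses are not known exactly. Their poses are not given: they have to be found in the camera images.
- jig: fixed plywood jig, 270 mm (its x) by 170 mm, top of the bed 12 mm over the origin, which is on the table. Free bed: x -130 to +60 mm. x, roughly away from the robot but yawed, is the pressing direction; y = 0 is the middle. Beyond the stop: aluminium side guides (y +-64 to 80 mm, 46 mm high) and end bar (56 mm high); gauge on the +y guide: white, green, red.
- stop (a joint): travel in m of the spring-loaded stop along the jig's +x: 0 at rest, 0.035 at its hard end (red). The spring yields 1 mm for each 0.6 N, without preload, friction about 0.2 N: 10 N is a travel of about 0.017. Green zone of the gauge: 0.011 to 0.024. The spring pushes the stop back when it is let go.
- stop_pad: black rubber pad on the stop's face, 110 mm wide, upright, 2 to 38 mm over the bed; travels with the stop and carries the gauge's red pointer with a black line. Axes as the jig's. Origin at mid width, at the height of the bed's top, 4 mm behind (+x of) the face that the tile meets: at rest that face is at x = +60 mm of the jig.
- tile: terracotta relief tile, 100 mm long (its x), 56 mm wide (its y), 28 mm thick plus a relief of 3 to 5 mm on top; about 0.35 kg, starts flat on the table. Origin at the middle of its underside. Both ends are alike; either may meet the pad.
- cup_a: blue stacking cup that starts upright on the jig: 85 mm tall, collar 60 mm in diameter (55 inside) over the top 30 mm, below it a shoulder and a body tapering from 50 to 33 mm at the foot; about 80 g. Origin at the middle of the underside. Nested, its shoulder rests on the other's rim, its origin 30 mm above the other's.
- cup_b: the twin of cup_a, same colour and size, standing upright and open on the table beside the jig. Origin at the middle of the underside.
- solvent: amber solvent bottle with black cap, 60 mm diameter, 150 mm tall; bystander, to be left alone. Origin near its underside.
- jar: small white jar with red lid, 52 mm diameter, 55 mm tall; bystander, to be left alone. Origin near its underside.
- spatula: spatula, 190 mm long, lying flat; bystander, to be left alone. Origin near its underside.
- brush: brush, 180 mm long, lying flat; bystander, to be left alone. Origin near its underside.
- shard: loose broken terracotta shard, about 95 x 50 mm, 28 mm high; bystander, to be left alone. Origin near its underside.
- bowl: white ceramic bowl, 110 mm diameter, 45 mm tall; bystander, to be left alone. Origin near its underside.

How it is judged (in metres and radians):
On the way, in this order (a step that is already met when the one before it is completed fails the run):
1. the cup from the jig is nested in its twin, upright on the table, and let go (horizontal distance between cup_a and cup_b below 0.006 m and z of cup_a in the frame of cup_b between 0.024 and 0.036 m and angle between each of cup_a, cup_b's own z axis and vertical below 0.12 rad and height (world z) of cup_b below 0.006 m and contact force between the fingers and cup_a below 0.3 N and contact force between the fingers and cup_b below 0.3 N and linear speed of cup_a below 0.02 m/s), for 0.2 s.
2. the tile lies flat, square and central on the jig's bed (z of tile in the frame of jig between 0.009 and 0.016 m and y of tile in the frame of jig between -0.012 and 0.012 m and x of tile in the frame of jig above -0.1 m and angle between tile's own z axis and vertical below 0.06 rad and angle between the x axis of tile and the x axis of jig, either way round below 0.1 rad), for 0.1 s.
At the end, for the whole second after the job is handed in: Tile held by the fingers and still, flat on the bed (tilt < 0.06 rad, 12 mm off the middle line, 0.10 rad off square at most), pressing the pad with 6 to 15 N, stop travel 11 to 24 mm. Cups nested within 6 mm, 24 to 36 mm offset, upright on the table, untouched (all of step 1 and all of step 2 and value of joint stop between 0.011 and 0.024 m and contact force between tile and stop_pad between 6 and 15 N and contact force between the fingers and tile above 2 N and linear speed of tile below 0.01 m/s); the arm keeps its last pose, push and grip.
It fails at once if the stop is driven to its end (travel over 31 mm) (value of joint stop above 0.031 m).
It fails at once if a bystander (solvent, jar, spatula, brush, shard or bowl) is moved more than 3 cm (distance of any of solvent, jar, spatula, brush, shard, bowl from where it was at the start of the episode above 0.03 m).
It also fails if it takes over 64 s, if anything falls off the work surface, if the arm or the gripper's body presses on something with over 40 N, if the wrist force passes 120 N, or if a joint passes its speed limit or range.

## Robot

A 7-joint arm with a two-finger parallel gripper is mounted at the origin on the work surface. World frame = base frame: x ahead of the robot, y to its left, z up, the work surface at z = 0. Lengths are in m, angles in degrees, forces in N, time in s.
With the tool pointing down it reaches from about 0.35 to 0.9 m from the base axis. Payload 8.1 kg.
Tool frame: the origin (TCP) lies at the very end of the fingers, on their centre line; the grasp point (between the pads) lies 19 mm behind it; z points along the fingers, y is the line along which they close (so a half turn about z gives the same grasp; the last joint's range is limited). The gripper opens to 85 mm and grips with 20 to 120 N. Pads are 22 mm wide; open, the fingers measure 114 mm over their backs; the gripper's body (76 mm by 85 mm) begins 54 mm behind the grasp point. The pads swing forward as they close: fully open they stand 13 mm farther back than shut.
Start: joints at [68.892, 24.895, 1.432, 90.138, -0.665, 64.973, -4.303], TCP at [0.164, -0.603, 0.198] pointing down, gripper open.
Joint ranges: [-149.89, 149.89], [-25.12, 119.58], [-72.63, 75.52], [4.76, 147.25], [-75.54, 255.54], [6.69, 114.76], [-157.13, 157.13]. Speed limits (degrees/s): [127.2, 127.2, 172.46, 172.46, 180, 180, 180].

## Interface

Orientations are given as [roll, pitch, yaw] about the fixed x, y, z axes, in that order (R = Rz(yaw) Ry(pitch) Rx(roll)).
In Python, from bench import monitor, camera, camera_params, ticket gives the robot as it stands.
- The arm moves only by the tool carry_out, never from a script. Its argument "targets" is a list that holds one entry, the list of rows, each a list of 6 numbers: the shift along the world's x, y, z in units of 25 cm (1.0 is 25 cm), then the turn, a rotation vector about the world's x, y, z in units of pi/2 rad (1.0 is pi/2 rad). A call has 1 to 10 rows; each row shifts and turns the commanded pose from where the row before left it; what a row does not reach is not made up. A row lasts 1/8 s, in which the tool goes at most 62.5 mm and 10.7 degrees, less where a joint would pass 70% of its speed; a pose out of reach is approached as far as the arm can. A call with a number of a shift or a turn outside -1 to 1 is refused whole. A call with a gripper value outside its range is refused whole. "claw" is the closure, from -1 (fully open) to 1 (shut), set as the call begins (left out, the last holds). The fingers move at their own pace and stop on an object; the grip force is fixed at half the most. Time passes only in rows, so rows that do not move let the fingers close. It gives the time, the measured TCP pose, the force, the opening and the grip force at its end, in the units of the state.
- monitor.sense(): the state, without advancing time (a new reading comes with each control period).
- camera(name): name is "scene" or "top"; returns the picture (400x640x3 uint8, red, green, blue); there is no depth.
- camera_params(name): a dict with "fx", "fy", "cx", "cy" (pixels), "view" (4x4, takes a point from world to camera coordinates). Camera axes: x right, y down, z forward; pixel columns grow to the right and rows downward; lengths in m; the calibration is good to about 2 mm. A picture is of the moment at which its call begins. camera_params takes no time and is no camera call.
- ticket.hand_in(): hands the job in; it is judged then, once.
The state is a dict: "clock": time; "joint_positions": joint angles; "qvel": joint speeds; "joint_efforts": joint torques, N m; "eef_pos": TCP position; "tcp_rot": TCP orientation; "wrist_force": force on the tool from outside, world axes, zero at the start; "moment": the same for the moment, N m; "width": opening from 0.0 (shut) to 1.0 (fully open); "gripper_force": force on a finger pad.
Only numpy, scipy, OpenCV 4.12 (cv2) and the standard library are available. Lean on these libraries where they do the work, as an engineer would, in place of code of your own. Each camera call takes 0.05 s, during which the arm holds its last target. There are 200 camera calls.

## Working session

There is one attempt and no reset: what is moved stays moved. The work goes in short steps, Python scripts to look and compute and a tool call to move; the robot and the scene stay as the last step left them, time stands still between calls to the robot, and variables do not carry over. Pictures are saved under pics/ and viewed, at most 10 in all, crops included, and the job is handed in when it is done.

Besides the shell and the picture viewer there is one more tool, called by a JSON object that holds its "op" and its "data". carry_out: Moves the arm, as the interface text tells. Shifts and turns lie within -1 to 1; 1 stands for 25 cm of shift or pi/2 rad of turn. Its arguments: {"type":"object","properties":{"targets":{"type":"array"},"claw":{"type":"number"}},"required":["targets"]}

```bash
mkdir -p pics; ls
python3 - <<'E'
from bench import monitor,camera,camera_params
import cv2,json
s=monitor.sense();print(s)
for n in("scene","top"):
    cv2.imwrite(f"pics/{n}0.png",camera(n)[:,:,::-1]);p=camera_params(n);print(n,p)
E
```

```text
pics
{'clock': 0.0, 'joint_positions': array([68.89189915, 24.93548077,  1.43012428, 90.19018976, -0.66457726,
       64.97386528, -4.30127458]), 'qvel': array([-0.02092286, -0.04920172,  0.05301828,  0.08765028, -0.03505155,
       -0.01257427,  0.08824458]), 'joint_efforts': array([ 6.25912235e-04, -6.70460558e+01,  1.02529965e+00, -3.16211808e+01,
        1.55067444e-02,  1.25533363e-02, -3.11632209e-05]), 'eef_pos': array([ 0.16397516, -0.60251269,  0.19672905]), 'tcp_rot': array([-1.79909118e+02,  7.99143402e-03,  1.52278652e+01]), 'wrist_force': array([ 0.71542662, -0.16097484,  0.04027018]), 'moment': array([-0.00759712, -0.03687408, -0.0018943 ]), 'gripper_force': 0.0, 'width': 1.0024525817369307}
scene {'fx': 364.95768283596004, 'fy': 364.95768283596004, 'cx': 315.09824604385403, 'cy': 195.44392862130647, 'view': array([[-0.85791488,  0.51375785, -0.00591057,  0.48338225],
       [ 0.38957959,  0.64296562, -0.65941107, -0.18055447],
       [-0.33497732, -0.56802121, -0.75175934,  1.39866771],
       [ 0.        ,  0.        ,  0.        ,  1.        ]])}
top {'fx': 399.6118988561119, 'fy': 399.6118988561119, 'cx': 316.40566823495817, 'cy': 194.61404971715274, 'view': array([[ 0.0267831 , -0.99958034,  0.01103653, -0.03523997],
       [-0.99546073, -0.02767812, -0.09105962,  0.57606145],
       [ 0.09132688, -0.00854758, -0.99578428,  1.31942904],
       [ 0.        ,  0.        ,  0.        ,  1.        ]])}
```

View pics/scene0.png

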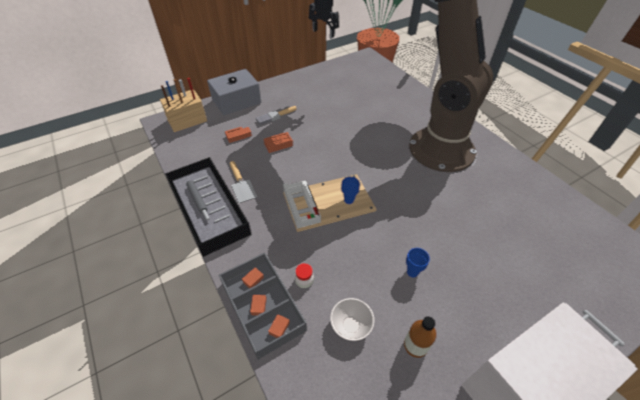

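View pics/top0.png

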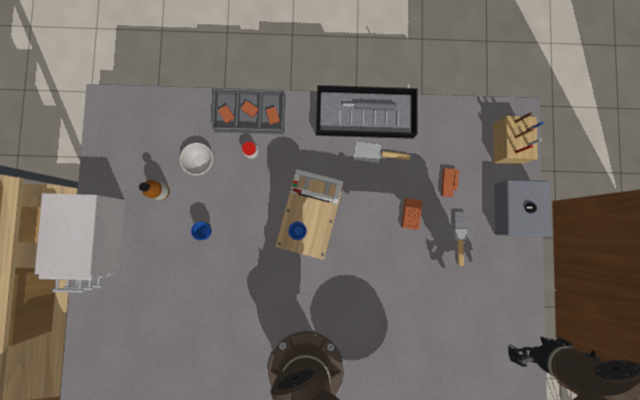

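The top view shows the jig at about (310,215), with cup_a on it at (298,231) and cup_b at (201,231). Two terracotta pieces lie at (412,213) and (451,181), so I'll enlarge those and measure.

```bash
cat > h.py <<'E'
import numpy as np,cv2
from bench import monitor,camera,camera_params
def pt(n,u,v,z):
    p=camera_params(n);V=p["view"];R=V[:3,:3];c=-R.T@V[:3,3]
    d=R.T@np.array([(u-p["cx"])/p["fx"],(v-p["cy"])/p["fy"],1]);return c+d*(z-c[2])/d[2]
def proj(n,x):
    p=camera_params(n);q=p["view"]@np.append(x,1);return np.array([p["fx"]*q[0]/q[2]+p["cx"],p["fy"]*q[1]/q[2]+p["cy"]])
def blobs(im,kind,amin=40):
    h=cv2.cvtColor(im,cv2.COLOR_RGB2HSV)
    lo,hi={"blue":((105,120,40),(125,255,255)),"terra":((2,110,60),(12,215,255)),"wood":((12,60,90),(25,200,255))}[kind]
    m=cv2.inRange(h,lo,hi);cs,_=cv2.findContours(m,cv2.RETR_EXTERNAL,cv2.CHAIN_APPROX_NONE)
    return [c for c in cs if cv2.contourArea(c)>amin]
E
python3 - <<'E'
from h import *
t=camera("top");s=camera("scene")
for n,im in(("top",t),("scene",s)):
  for k in("blue","terra","wood"):
    for c in blobs(im,k):
        print(n,k,cv2.contourArea(c),cv2.boundingRect(c),np.round(cv2.minAreaRect(c)[0],1),np.round(cv2.minAreaRect(c)[1],1),round(cv2.minAreaRect(c)[2],1))
a=cv2.resize(t[160:270,270:350],(400,550),interpolation=cv2.INTER_CUBIC);b=cv2.resize(t[160:250,395:475],(400,450),interpolation=cv2.INTER_CUBIC)
o=np.zeros((550,800,3),np.uint8);o[:,:400]=a;o[:450,400:]=b
cv2.imwrite("pics/z1.png",o[:,:,::-1])
c=cv2.resize(s[110:240,220:390],(782,598),interpolation=cv2.INTER_CUBIC);cv2.imwrite("pics/z2.png",c[:,:,::-1])
E
```

```text
top blue 210.0 (289, 222, 17, 18) [297.  230.5] [16.3 16.3] 45.0
top blue 263.0 (191, 222, 20, 18) [200.5 230.5] [17. 19.] 90.0
top terra 474.0 (402, 198, 20, 32) [411.4 213.5] [18.1 29.4] 8.1
top terra 364.5 (441, 168, 18, 29) [449.5 182.2] [15.6 28. ] 4.4
top terra 137.0 (266, 107, 14, 17) [272.5 115.2] [15.8 10.3] 74.7
top terra 137.5 (218, 105, 16, 18) [226.  113.6] [15.8 10.5] 59.0
top terra 143.0 (241, 101, 17, 16) [249.4 108.6] [15.8 10.5] 33.7
top wood 63.5 (331, 374, 11, 20) [334.6 382.5] [ 7.9 20.2] 18.4
top wood 43.5 (59, 280, 7, 9) [ 62. 284.] [8. 6.] 90.0
top wood 528.0 (24, 272, 31, 32) [ 39.  287.5] [31. 30.] 90.0
top wood 124.0 (457, 240, 7, 26) [460.  252.5] [25.  6.] 90.0
top wood 2747.0 (276, 192, 62, 67) [306.2 225.1] [50.4 57.7] 14.0
top wood 53.5 (328, 184, 8, 12) [331.6 189.8] [ 5.8 11.4] 14.0
top wood 165.0 (308, 179, 18, 15) [316.5 186. ] [16.5 11.4] 14.0
top wood 52.5 (298, 177, 8, 12) [301.3 182.2] [ 5.9 11.4] 15.9
top wood 8925.5 (0, 174, 78, 226) [ 38.5 286.5] [ 77. 225.] 0.0
top wood 142.5 (382, 151, 28, 9) [395.4 155. ] [27.7  6.3] 7.1
top wood 1712.5 (
[... 687 characters left out ...]
8) [628.  375.5] [47. 22.] 90.0
scene wood 177.5 (414, 329, 22, 19) [425.2 337.6] [17.1 21.2] 18.4
scene wood 48.0 (411, 321, 11, 9) [416.5 325. ] [ 6.4 12. ] 45.0
scene wood 86.0 (629, 213, 11, 17) [636.5 221.3] [ 8.1 16. ] 39.8
scene wood 103.0 (294, 196, 14, 14) [300.3 202.4] [12.6 10.1] 69.4
scene wood 1660.5 (296, 178, 80, 54) [330.9 200.8] [41.9 82. ] 75.0
scene wood 99.5 (230, 161, 12, 20) [235.1 170.2] [20.1  6.3] 63.4
scene wood 165.5 (617, 146, 23, 32) [629.8 162.3] [ 6.  37.2] 36.9
scene wood 66.0 (279, 106, 17, 9) [287.2 110.4] [ 5.  17.8] 68.2
scene wood 1216.5 (160, 89, 47, 43) [183.9 109.3] [36.  39.5] 71.6
scene wood 1539.5 (532, 42, 108, 120) [588.1 111.8] [ 77.5 126.5] 18.6
```

View pics/z1.png

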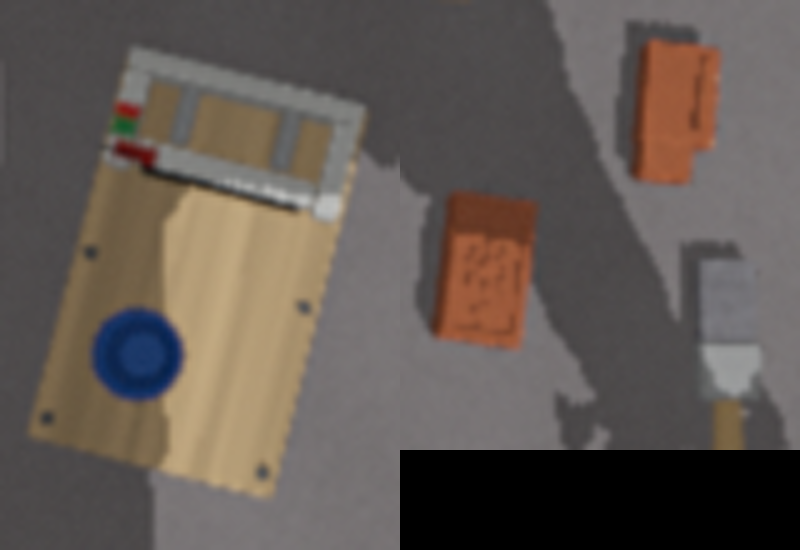

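View pics/z2.png

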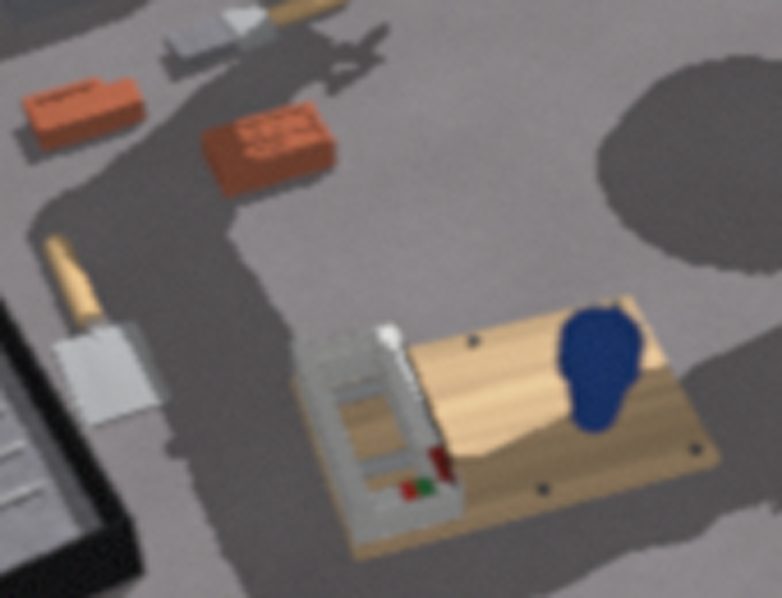

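The top crop shows the tile with relief and complete corners at (412,213). The piece at (451,181) has a notch, so it's the shard. The jig's near bed corners are at about (275.6,246.6) and (324.2,259), and the bed bolts are visible.

Run:
```python
from h import *
f=lambda X,Y:((X+.5)/5-.5+270,(Y+.5)/5-.5+160)
P={k:pt("top",*f(*v),.012)[:2] for k,v in dict(nl=(30,435),nr=(273,497),b1=(47,418),b2=(263,472),b3=(90,252),b4=(303,308),padL=(147,172),padR=(297,209)).items()}
# pad points at height ~0.05
for k,v in dict(padL=(147,170),padR=(297,207)).items(): P[k]=pt("top",*f(*v),.05)[:2]
for k,v in dict(fl=(130,47),fr=(367,105)).items(): P[k]=pt("top",*f(*v),.056)[:2]
for k in P: print(k,np.round(P[k],4))
for a,b,o in(("nl","nr",90),("b1","b2",90),("b3","b4",90),("b1","b3",0),("b2","b4",0),("padL","padR",90),("fl","fr",90),("nl","fl",0),("nr","fr",0)):
    d=P[b]-P[a];print(a,b,np.linalg.norm(d).round(4),np.degrees(np.arctan2(d[1],d[0]))+o)
print("pad mid",(P["padL"]+P["padR"])/2,"near mid",(P["nl"]+P["nr"])/2,"far",(P["fl"]+P["fr"])/2)
for n in("top","scene"):
  im=camera(n)
  for c in blobs(im,"blue"): 
    print(n,np.round(cv2.minEnclosingCircle(c),1) if 0 else cv2.minEnclosingCircle(c),c[:,0].min(0),c[:,0].max(0))
  if n=="top":
    c=[c for c in blobs(im,"terra") if 400<c[0,0,0]<430][0]
    # top face only: bright part
    h=cv2.cvtColor(im,cv2.COLOR_RGB2HSV); r=cv2.minAreaRect(c); q=cv2.boxPoints(r)
    w=np.array([pt("top",*u,.028)[:2] for u in q]);print("tile",r,w.round(4),w.mean(0))
    for i in range(4):
        d=w[(i+1)%4]-w[i];print(np.linalg.norm(d),np.degrees(np.arctan2(d[1],d[0])))
for nm,(u,v),z in(("a",f(137,353),.097),("b",(200,230.5),.085)):
    w=pt("top",u,v,z);print(nm,w, "scene rim c",proj("scene",w),"foot",proj("scene",w-[0,0,.085]))
    a=np.linspace(0,2*np.pi,60)
    ring=lambda r,h:[proj("scene",w+[r*np.cos(t),r*np.sin(t),-h]) for t in a]
    pts=np.array(ring(.03,0)+ring(.03,.03)+ring(.0165,.085));print("expected scene bbox",pts.min(0),pts.max(0))
    ring=lambda r,h:[proj("top",w+[r*np.cos(t),r*np.sin(t),-h]) for t in a]
    pts=np.array(ring(.03,0)+ring(.03,.03)+ring(.0165,.085));print("expected top bbox",pts.min(0),pts.max(0))
```

```text
nl [0.399  0.1128]
nr [ 0.362  -0.0516]
b1 [0.4106 0.1017]
b2 [ 0.3784 -0.0445]
b3 [0.5231 0.0766]
b4 [ 0.4891 -0.0687]
padL [0.5764 0.0383]
padR [ 0.5546 -0.0615]
fl [0.6573 0.0519]
fr [ 0.6231 -0.1059]
nl nr 0.1685 -12.678706254331672
b1 b2 0.1497 -12.411120660490013
b3 b4 0.1492 -13.159464907206043
b1 b3 0.1153 -12.613591059074192
b2 b4 0.1133 -12.372058697957643
padL padR 0.1022 -12.316676480237831
fl fr 0.1615 -12.248104164254045
nl fl 0.2654 -13.254056930583195
nr fr 0.2667 -11.755838660155653
pad mid [ 0.56551947 -0.01157053] near mid [0.3804662  0.03058417] far [ 0.64019572 -0.02701174]
top ((296.8148193359375, 230.44444274902344), 8.63735580444336) [289 222] [305 239]
top ((200.5, 230.5), 9.823541641235352) [191 222] [210 239]
tile ((411.4299621582031, 213.48997497558594), (17.960512161254883, 29.415645599365234), 8.13010311126709) [[ 0.4764 -0.3037]
 [ 0.5746 -0.317 ]
 [ 0.5677 -0.3771]
 [ 0.4695 -0.3634]] [ 0.52206845 -0.34026152]
0.09911753867696856 -7.714483268552994
0.06049764365764838 -96.57426422091125
0.0991178074044422 172.0496989359749
0.06008978880253986 83.43402031880777
scene ((415.0, 262.0), 14.560319900512695) [407 248] [428 276]
scene ((349.5, 189.5), 12.980854988098145) [342 177] [358 202]
a [0.45563452 0.03943736 0.097     ] scene rim c [350.67511187 182.23291713] foot [348.95441347 199.76932146]
expected scene bbox [340.71507241 175.42472564] [360.2205142  203.56640489]
expected top bbox [287.50943575 220.70288918] [306.60041008 239.73833204]
b [0.44642187 0.3484991  0.085     ] scene rim c [418.20901875 255.10208462] foot [412.11545883 270.93558628]
expected scene bbox [404.98565253 245.75791002] [429.53369267 276.0733264 ]
expected top bbox [190.5474871  221.06529213] [211.85442402 239.97538171]
```

{"op": "carry_out", "data": {"targets": [[[0.083,0.183,0,0,0,0],[0.083,0.183,0,0,0,0],[0.083,0.183,0,0,0,0],[0.083,0.183,0,0,0,0],[0.083,0.183,0,0,0,0],[0.083,0.183,0,0,0,0],[0.083,0.183,0,0,0,0],[0.083,0.183,0,0,0,0],[0.083,0.183,0,0,0,0],[0.083,0.183,0,0,0,0]]], "claw": -1}}

```text
clock: 1.55
eef_pos: [0.3722, -0.1441, 0.1978]
tcp_rot: [180.0, -0.0, 15.2]
wrist_force: [1.5, -0.1, -1.0]
width: 1.003
gripper_force: 0.0
```

{"op": "carry_out", "data": {"targets": [[[0.083,0.183,0,0,0,0],[0.083,0.183,0,0,0,0],[0.083,0.183,0,0,0,0],[0.083,0.183,0,0,0,0],[0,0,0,0,0,0],[0,0,0,0,0,0]]]}}

```text
clock: 2.3
eef_pos: [0.4543, 0.0369, 0.1973]
tcp_rot: [180.0, 0.0, 15.2]
wrist_force: [0.5, -0.8, -0.6]
width: 1.0
gripper_force: 0.0
```

{"op": "carry_out", "data": {"targets": [[[0.005,0.01,-0.1,0,0,0],[0,0,-0.12,0,0,0],[0,0,-0.12,0,0,0],[0,0,-0.1,0,0,0],[0,0,-0.06,0,0,0],[0,0,-0.025,0,0,0],[0,0,0,0,0,0],[0,0,0,0,0,0]]]}}

```text
clock: 3.3
eef_pos: [0.4565, 0.0399, 0.067]
tcp_rot: [180.0, -0.1, 15.2]
wrist_force: [0.3, -0.7, 0.8]
width: 0.997
gripper_force: 0.0
```

{"op": "carry_out", "data": {"targets": [[[0,0,0,0,0,0],[0,0,0,0,0,0],[0,0,0,0,0,0],[0,0,0,0,0,0],[0,0,0,0,0,0],[0,0,0,0,0,0],[0,0,0,0,0,0]]], "claw": 1}}

```text
clock: 4.18
eef_pos: [0.4559, 0.0399, 0.0663]
tcp_rot: [180.0, 0.0, 15.2]
wrist_force: [0.1, 0.3, 0.0]
width: 0.001
gripper_force: 0.0
```

Run:
```python
from h import *
t=camera("top");s=camera("scene")
o=np.zeros((600,800,3),np.uint8)
o[:,:400]=cv2.resize(t[160:280,260:340],(400,600));o[:,400:]=cv2.resize(s[110:230,300:380],(400,600))
cv2.imwrite("pics/z3.png",o[:,:,::-1])
```

```text
(no output)
```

View pics/z3.png

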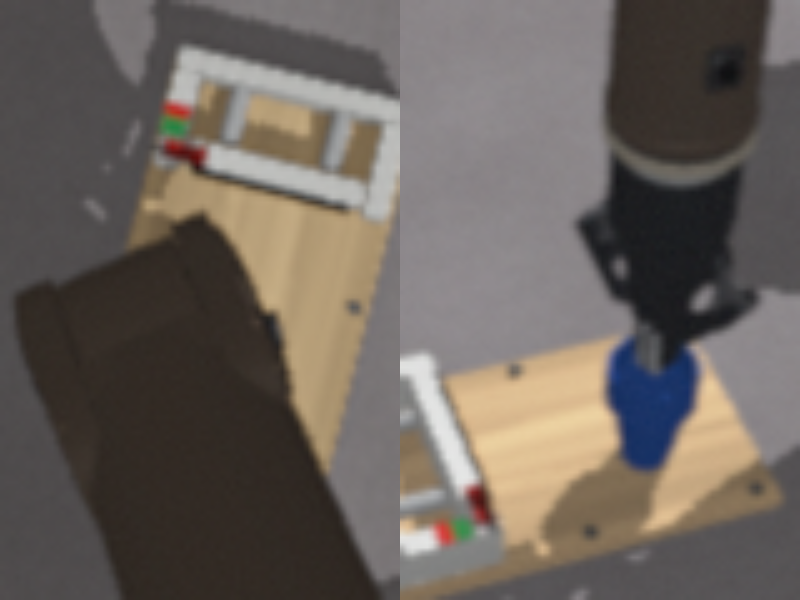

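The crop shows the shut fingers at the cup's mouth and the cup still upright at its old place. I'll compare this with the projected TCP.

Run:
```python
from h import *
s=monitor.sense();p=s["eef_pos"];print(p,s["width"],s["wrist_force"])
g=lambda q:((q-[300,110]+.5)*5-.5+[400,0]).round(0)
for z in(0,.03,.06):print("tcp +",z,g(proj("scene",p+[0,0,z])))
im=camera("scene")
for c in blobs(im,"blue"): print(c[:,0].min(0),c[:,0].max(0))
w=np.array([.4556,.0394,.097]);print("rim c",g(proj("scene",w)))
for a in range(0,360,45):
    a=np.radians(a);print(g(proj("scene",w+[.03*np.cos(a),.03*np.sin(a),0])),end=" ")
```

```text
[0.45588703 0.03995102 0.06626209] 0.002059799887527355 [ 1.01994719  0.81782614 -0.10214808]
tcp + 0 [652. 397.]
tcp + 0.03 [655. 365.]
tcp + 0.06 [659. 331.]
[407 248] [428 276]
[342 178] [358 203]
rim c [655. 363.]
[616. 381.] [647. 397.] [683. 393.] [702. 371.] [694. 345.] [664. 330.] [629. 334.] [609. 355.]
```

{"op": "carry_out", "data": {"targets": [[[0,0,0.04,0,0,0],[0,0,0.1,0,0,0],[0,0,0.12,0,0,0],[0,0,0.12,0,0,0],[0,0,0.02,0,0,0],[0,0,0,0,0,0]]]}}

```text
clock: 5.08
eef_pos: [0.4559, 0.0398, 0.1665]
tcp_rot: [180.0, -0.0, 15.2]
wrist_force: [-0.3, -0.1, 0.1]
width: -0.001
gripper_force: 0.0
```

Run:
```python
from h import *
s=monitor.sense();print(s["eef_pos"],s["width"],s["wrist_force"])
im=camera("scene")
for c in blobs(im,"blue"): print(c[:,0].min(0),c[:,0].max(0))
cv2.imwrite("pics/z4.png",cv2.resize(im[90:230,290:390],(500,600) if 0 else (428,600),interpolation=cv2.INTER_CUBIC)[:,:,::-1])
```

```text
[0.45591788 0.03981216 0.1664749 ] -0.0007233364278581766 [-0.29041676 -0.09033888  0.07292587]
[407 248] [428 276]
[342 177] [358 203]
```

View pics/z4.png

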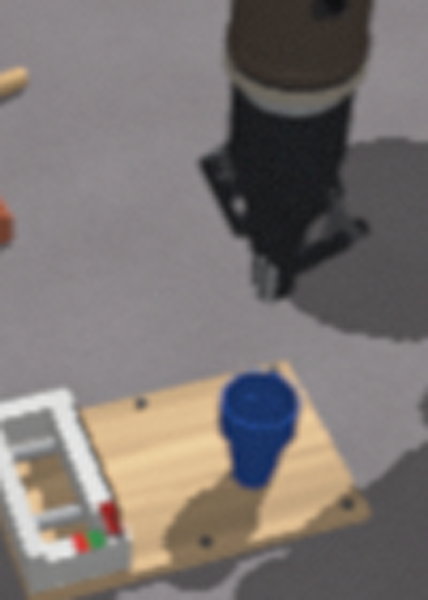

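The cup is still upright and unmoved at crop (258,430), and the fingers are clear above it. I'll open, go deeper and close in stages.

{"op": "carry_out", "data": {"targets": [[[0,0,0,0,0,0],[0,0,0,0,0,0],[0,0,0,0,0,0],[0,0,0,0,0,0],[0,0,-0.1,0,0,0],[0,0,-0.12,0,0,0],[0,0,-0.12,0,0,0],[0,0,-0.08,0,0,0],[0,0,-0.046,0,0,0],[0,0,0,0,0,0]]], "claw": -1}}

```text
clock: 6.38
eef_pos: [0.4556, 0.0399, 0.0494]
tcp_rot: [-180.0, 0.1, 15.2]
wrist_force: [-0.9, 0.8, -0.4]
width: 1.0
gripper_force: 0.0
```

{"op": "carry_out", "data": {"targets": [[[0,0,0,0,0,0],[0,0,0,0,0,0],[0,0,0,0,0,0]]], "claw": -0.4}}

```text
clock: 6.75
eef_pos: [0.4563, 0.0399, 0.0503]
tcp_rot: [180.0, -0.1, 15.2]
wrist_force: [-0.1, 0.5, -0.6]
width: 0.698
gripper_force: 0.1
```

{"op": "carry_out", "data": {"targets": [[[0,0,0,0,0,0],[0,0,0,0,0,0],[0,0,0,0,0,0]]], "claw": -0.2}}

```text
clock: 7.12
eef_pos: [0.4567, 0.0397, 0.0507]
tcp_rot: [179.9, -0.1, 15.2]
wrist_force: [-1.2, -2.1, 9.5]
width: 0.665
gripper_force: 62.4
```

{"op": "carry_out", "data": {"targets": [[[0,0,0.02,0,0,0],[0,0,0.04,0,0,0],[0,0,0.04,0,0,0],[0,0,0,0,0,0]]]}}

```text
clock: 7.62
eef_pos: [0.4566, 0.0401, 0.0758]
tcp_rot: [180.0, -0.1, 15.2]
wrist_force: [0.3, -0.9, -1.3]
width: 0.663
gripper_force: 64.0
```

Run:
```python
from h import *
s=monitor.sense();print(s["eef_pos"],s["width"],s["wrist_force"],s["gripper_force"])
im=camera("scene")
for c in blobs(im,"blue",20): print(c[:,0].min(0),c[:,0].max(0))
cv2.imwrite("pics/z5.png",cv2.resize(im[130:230,310:390],(480,600),interpolation=cv2.INTER_CUBIC)[:,:,::-1])
```

```text
[0.45662522 0.04006113 0.07577349] 0.6630837755180442 [ 0.2712903  -0.86312984 -1.2759963 ] 63.95275281916838
[407 248] [428 276]
[343 172] [357 197]
```

View pics/z5.png

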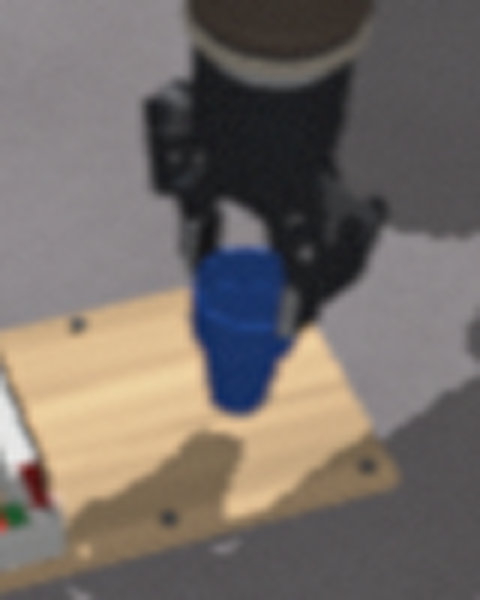

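The cup hangs upright by its collar between the fingers, with the fingertips at about the collar's lower edge. I'll lift it and carry it over cup_b.

{"op": "carry_out", "data": {"targets": [[[0,0,0.1,0,0,0],[0,0,0.12,0,0,0],[0,0.06,0.1,0,0,0],[-0.005,0.14,0,0,0,0],[-0.005,0.18,0,0,0,0],[-0.005,0.18,0,0,0,0],[-0.005,0.18,0,0,0,0],[-0.005,0.18,0,0,0,0],[-0.005,0.18,0,0,0,0],[-0.005,0.1,0,0,0,0]]]}}

```text
clock: 8.93
eef_pos: [0.4462, 0.3425, 0.1543]
tcp_rot: [-180.0, 0.0, 15.4]
wrist_force: [0.3, -0.4, -0.7]
width: 0.66
gripper_force: 64.0
```

{"op": "carry_out", "data": {"targets": [[[-0.004,0.044,0,0,0,0],[0,0,0,0,0,0],[0,0,0,0,0,0]]]}}

```text
clock: 9.3
eef_pos: [0.4466, 0.3493, 0.1546]
tcp_rot: [179.9, 0.0, 15.1]
wrist_force: [0.5, -0.9, -0.9]
width: 0.664
gripper_force: 64.0
```

Run:
```python
from h import *
s=monitor.sense();print(s["eef_pos"],s["width"],s["wrist_force"])
im=camera("scene")
for c in blobs(im,"blue",20): print(c[:,0].min(0),c[:,0].max(0))
p=s["eef_pos"]
a=np.linspace(0,6.28,60)
def bb(w):
    q=np.array([proj("scene",w+[r*np.cos(t),r*np.sin(t),h]) for r,h in((.03,.085),(.03,.055),(.0165,0)) for t in a]);return q.min(0).round(1),q.max(0).round(1)
print("a exp",bb(np.array([p[0],p[1],p[2]-.0385])),"b exp",bb(np.array([.447,.351,0])))
cv2.imwrite("pics/z6.png",cv2.resize(im[190:300,370:460],(490,600),interpolation=cv2.INTER_CUBIC)[:,:,::-1])
```

```text
[0.44659126 0.34931225 0.15457004] 0.6640258393753047 [ 0.53274463 -0.90609431 -0.89082765]
[407 222] [440 276]
a exp (array([413.3, 220.4]), array([440.6, 254.4])) b exp (array([405.4, 246.5]), array([430. , 276.8]))
```

View pics/z6.png

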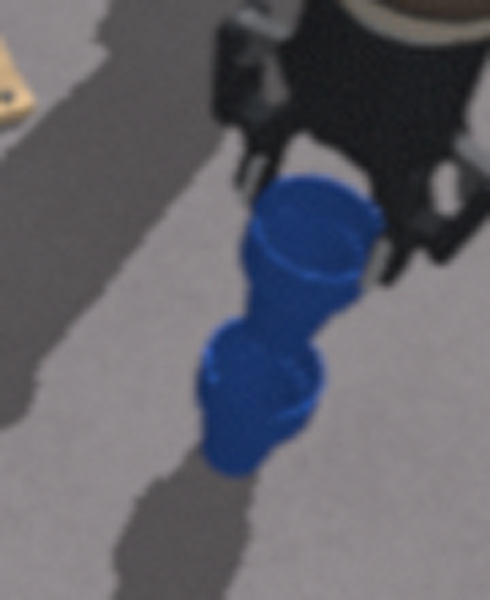

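cup_a, with its foot at crop (290,330), hangs over the mouth of cup_b at crop (262,370), lined up as projected. I'll lower it.

{"op": "carry_out", "data": {"targets": [[[0,0.005,-0.05,0,0,0],[0,0,-0.06,0,0,0],[0,0,-0.06,0,0,0],[0,0,-0.05,0,0,0],[0,0,-0.04,0,0,0],[0,0,-0.03,0,0,0],[0,0,0,0,0,0]]]}}

```text
clock: 10.22
eef_pos: [0.4459, 0.3521, 0.0818]
tcp_rot: [180.0, 0.0, 15.2]
wrist_force: [0.4, 0.3, -0.0]
width: 0.663
gripper_force: 64.0
```

{"op": "carry_out", "data": {"targets": [[[0,0,-0.02,0,0,0],[0,0,-0.02,0,0,0],[0,0,0,0,0,0]]]}}

```text
clock: 10.6
eef_pos: [0.446, 0.3519, 0.0719]
tcp_rot: [180.0, 0.0, 15.2]
wrist_force: [-0.2, -0.0, 0.3]
width: 0.664
gripper_force: 64.0
```

{"op": "carry_out", "data": {"targets": [[[0,0,0,0,0,0],[0,0,0,0,0,0],[0,0,0,0,0,0],[0,0,0,0,0,0]]], "claw": -1}}

```text
clock: 11.1
eef_pos: [0.4462, 0.3522, 0.0724]
tcp_rot: [-180.0, -0.0, 15.2]
wrist_force: [-0.2, -0.8, -0.4]
width: 0.999
gripper_force: 0.0
```

Run:
```python
from h import *
s=monitor.sense();print(s["eef_pos"],s["width"],s["wrist_force"])
im=camera("scene")
for c in blobs(im,"blue",20): print(c[:,0].min(0),c[:,0].max(0))
a=np.linspace(0,6.28,60)
for w in([.447,.351,0],[.447,.351,.03]):
    q=np.array([proj("scene",np.array(w)+[r*np.cos(t),r*np.sin(t),h]) for r,h in((.03,.085),(.03,.055),(.0165,0)) for t in a]);print(q.min(0).round(1),q.max(0).round(1))
cv2.imwrite("pics/z7.png",cv2.resize(im[210:300,370:460],(500,500),interpolation=cv2.INTER_CUBIC)[:,:,::-1])
```

```text
[0.44621091 0.35222236 0.07236529] 0.9990404523159214 [-0.16366104 -0.8027682  -0.4224346 ]
[407 242] [431 276]
[405.4 246.5] [430.  276.8]
[407.4 240.3] [432.7 271.5]
```

{"op": "carry_out", "data": {"targets": [[[0,0,0.06,0,0,0],[0,0,0.12,0,0,0],[0,0,0.12,0,0,0],[0,-0.06,0.1,0,0,0],[0.02,-0.14,0,0,0,-0.05],[0.025,-0.2,0,0,0,-0.05],[0.025,-0.22,0,0,0,-0.05],[0.025,-0.22,0,0,0,-0.05],[0.025,-0.22,0,0,0,-0.05],[0.025,-0.22,0,0,0,0]]]}}

```text
clock: 12.4
eef_pos: [0.4827, 0.0307, 0.1736]
tcp_rot: [-180.0, -0.1, -7.3]
wrist_force: [0.6, 0.0, 0.2]
width: 1.001
gripper_force: 0.0
```

{"op": "carry_out", "data": {"targets": [[[0.025,-0.22,0,0,0,0],[0.025,-0.22,0,0,0,0],[0.025,-0.22,0,0,0,0],[0.025,-0.22,0,0,0,0],[0.025,-0.22,0,0,0,0],[0.025,-0.22,0,0,0,0],[0.02,-0.16,0,0,0,0],[0,0,0,0,0,0],[0,0,0,0,0,0]]]}}

```text
clock: 13.52
eef_pos: [0.5252, -0.3369, 0.1728]
tcp_rot: [-180.0, -0.0, -7.2]
wrist_force: [0.4, 1.0, 0.4]
width: 1.002
gripper_force: 0.0
```

Run:
```python
from h import *
s=monitor.sense();print(s["eef_pos"],s["tcp_rot"],s["joint_positions"].round(0))
im=camera("scene");t=camera("top")
for n,i in(("scene",im),("top",t)):
  for c in blobs(i,"blue",20): print(n,c[:,0].min(0),c[:,0].max(0))
q=np.array([proj("top",np.array([.447,.351,.03])+[r*np.cos(a),r*np.sin(a),h]) for r,h in((.03,.085),(.03,.055)) for a in np.linspace(0,6.28,60)]);print("exp top",q.min(0),q.max(0))
# tile check in scene: top-face corners at z .028
c=np.array([.522,-.342]);y=np.radians(-7.2);ex=np.array([np.cos(y),np.sin(y)]);ey=np.array([-ex[1],ex[0]])
for n,i in(("scene",im),("top",t)):
  P=np.array([proj(n,[*(c+sx*.05*ex+sy*.028*ey),z]) for sx in(-1,1) for sy in(-1,1) for z in(0,.03)])
  print(n,"tile exp",P.min(0).round(1),P.max(0).round(1),[(k[:,0].min(0),k[:,0].max(0)) for k in blobs(i,"terra") if 250<k[0,0,0]<440 and 120<k[0,0,1]<240])
  for p in P:cv2.circle(i,tuple(int(round(v)) for v in p),0,(255,255,0),-1)
o=np.zeros((600,800,3),np.uint8);o[:,:400]=cv2.resize(im[110:170,255:295],(400,600),interpolation=cv2.INTER_NEAREST);o[:500,400:]=cv2.resize(im[210:300,370:460],(400,500))
cv2.imwrite("pics/z8.png",o[:,:,::-1])
```

```text
[ 0.52517783 -0.33687265  0.17282872] [-1.79950417e+02 -2.80993716e-02 -7.24126352e+00] [ 37.  27. -14.  91.   7.  63. -75.]
scene [407 242] [431 276]
top [188 222] [210 240]
exp top [186.83207703 220.6157184 ] [208.66998044 239.97932452]
scene tile exp [263.6 131.1] [293.6 152.7] [(array([264, 133], dtype=int32), array([291, 151], dtype=int32))]
top tile exp [399.9 197.5] [422.3 229.6] [(array([402, 198], dtype=int32), array([420, 229], dtype=int32))]
```

View pics/z8.png

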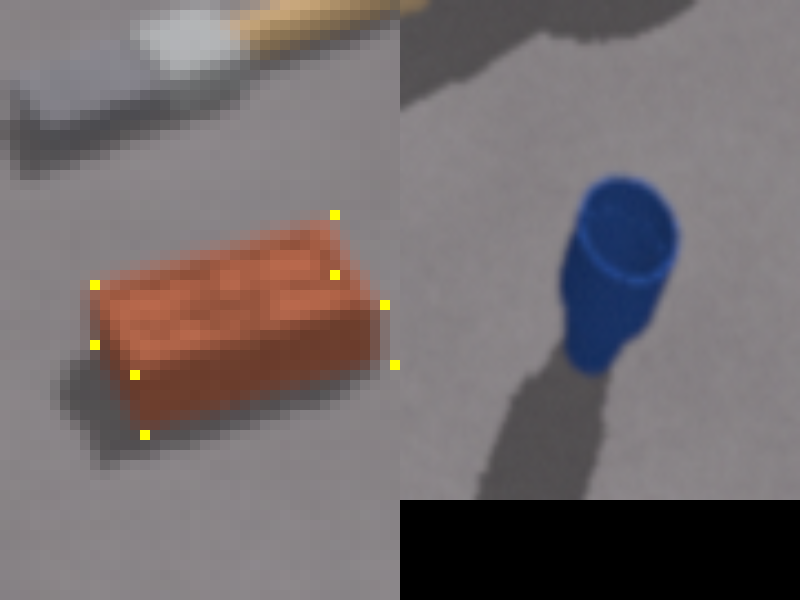

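The right half shows the cups nested and upright. The projected tile corners fit to within about 1 px in the left half. I'll go down on the tile.

{"op": "carry_out", "data": {"targets": [[[-0.009,-0.02,-0.08,0,0,0],[0,0,-0.15,0,0,0],[0,0,-0.16,0,0,0],[0,0,-0.14,0,0,0],[0,0,-0.08,0,0,0],[0,0,-0.05,0,0,0],[0,0,-0.03,0,0,0],[0,0,0,0,0,0]]]}}

```text
clock: 14.62
eef_pos: [0.5228, -0.3426, -0.0]
tcp_rot: [180.0, -0.0, -7.3]
wrist_force: [-0.5, -0.4, 0.3]
width: 1.0
gripper_force: 0.0
```

{"op": "carry_out", "data": {"targets": [[[0,0,-0.008,0,0,0],[0,0,0,0,0,0],[0,0,0,0,0,0]]], "claw": -0.3}}

```text
clock: 15.0
eef_pos: [0.5228, -0.343, -0.0019]
tcp_rot: [180.0, -0.0, -7.3]
wrist_force: [-0.6, -0.1, -0.4]
width: 0.651
gripper_force: 0.0
```

{"op": "carry_out", "data": {"targets": [[[0,0,0,0,0,0],[0,0,0,0,0,0],[0,0,0,0,0,0]]], "claw": 0}}

```text
clock: 15.38
eef_pos: [0.5227, -0.3428, -0.0022]
tcp_rot: [180.0, -0.0, -7.3]
wrist_force: [-0.5, -0.3, 0.3]
width: 0.497
gripper_force: 0.0
```

Run:
```python
from h import *
p=np.array([.4559,.0398,.1665])
for d in(0,.01,.02,.03,.04):print(d,(proj("scene",p+[0,0,d])-[290,90])*4.28)
s=monitor.sense();im=camera("scene");p=s["eef_pos"]
print(p,[(d,((proj("scene",p+[0,0,d])-[245,100])*10).round()) for d in(0,.01,.02,.03,.04)])
cv2.imwrite("pics/z9.png",cv2.resize(im[100:160,245:325],(800,600),interpolation=cv2.INTER_CUBIC)[:,:,::-1])
```

```text
0 [266.33153646 327.34420547]
0.01 [267.34221411 317.04586558]
0.02 [268.36692107 306.60457343]
0.03 [269.4059515  296.01733174]
0.04 [270.45960783 285.28105882]
[ 0.52267389 -0.34281094 -0.00221562] [(0, array([338., 451.])), (0.01, array([336., 431.])), (0.02, array([334., 411.])), (0.03, array([332., 391.])), (0.04, array([330., 371.]))]
```

View pics/z9.png

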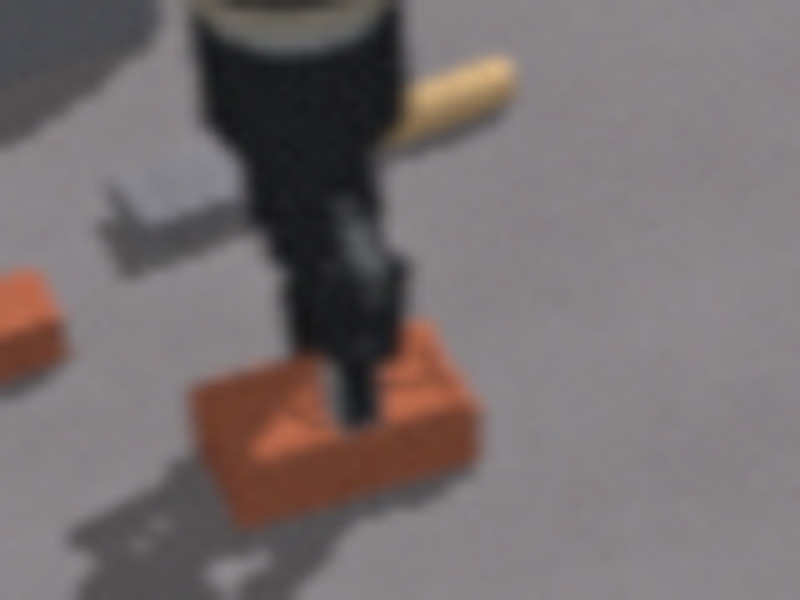

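The image shows the fingertips on top of the tile, at crop (355,430). The real tips therefore sit about 29 mm above the reported TCP, as the earlier shut-finger view also shows. I'll correct for that, open and go deeper.

{"op": "carry_out", "data": {"targets": [[[0,0,0.06,0,0,0],[0,0,0.04,0,0,0],[0,0,0,0,0,0]]]}}

```text
clock: 15.8
eef_pos: [0.5236, -0.3434, 0.0244]
tcp_rot: [179.9, -0.1, -7.3]
wrist_force: [-0.1, -0.0, -0.7]
width: 0.499
gripper_force: 0.0
```

{"op": "carry_out", "data": {"targets": [[[0,0,0,0,0,0],[0,0,0,0,0,0],[0,0,0,0,0,0],[0,0,0,0,0,0]]], "claw": -1}}

```text
clock: 16.3
eef_pos: [0.5226, -0.3427, 0.0225]
tcp_rot: [-180.0, 0.0, -7.3]
wrist_force: [-0.2, -0.1, 1.0]
width: 1.004
gripper_force: 0.0
```

Run:
```python
from h import *
s=monitor.sense();print(s["eef_pos"],s["width"],s["wrist_force"])
for n in("scene","top"):
  i=camera(n)
  print(n,[(k[:,0].min(0),k[:,0].max(0)) for k in blobs(i,"terra",20) if 250<k[0,0,0]<440 and 120<k[0,0,1]<240])
```

```text
[ 0.52255737 -0.34274159  0.02254519] 1.0036673870183022 [-0.1508017  -0.10460276  1.0158418 ]
scene [(array([265, 132], dtype=int32), array([291, 152], dtype=int32))]
top [(array([402, 214], dtype=int32), array([419, 229], dtype=int32)), (array([404, 198], dtype=int32), array([418, 206], dtype=int32))]
```

{"op": "carry_out", "data": {"targets": [[[0,0,-0.05,0,0,0],[0,0,-0.06,0,0,0],[0,0,-0.04,0,0,0],[0,0,-0.02,0,0,0],[0,0,0,0,0,0]]]}}

```text
clock: 17.02
eef_pos: [0.5224, -0.3427, -0.0202]
tcp_rot: [-180.0, 0.0, -7.3]
wrist_force: [0.4, 0.6, 0.3]
width: 1.0
gripper_force: 0.0
```

{"op": "carry_out", "data": {"targets": [[[0,0,-0.016,0,0,0],[0,0,-0.012,0,0,0],[0,0,0,0,0,0]]]}}

```text
clock: 17.4
eef_pos: [0.5225, -0.3428, -0.0268]
tcp_rot: [180.0, 0.0, -7.3]
wrist_force: [0.6, 0.1, 0.8]
width: 1.002
gripper_force: 0.0
```

{"op": "carry_out", "data": {"targets": [[[0,0,0,0,0,0],[0,0,0,0,0,0],[0,0,0,0,0,0],[0,0,0,0,0,0]]], "claw": 0}}

```text
clock: 17.9
eef_pos: [0.5229, -0.3429, -0.0262]
tcp_rot: [180.0, -0.0, -7.3]
wrist_force: [-0.9, 0.8, 5.6]
width: 0.643
gripper_force: 65.0
```

{"op": "carry_out", "data": {"targets": [[[0,0,0.03,0,0,0],[0,0,0.08,0,0,0],[0,0,0.12,0,0,0],[0,0,0.12,0,0,0],[0,0.05,0.05,0,0,0],[-0.01,0.1,0,0,0,-0.01],[-0.01,0.15,0,0,0,-0.01],[-0.02,0.18,0,0,0,-0.01],[-0.02,0.18,0,0,0,-0.01],[-0.02,0.18,0,0,0,-0.018]]]}}

```text
clock: 19.15
eef_pos: [0.5017, -0.1303, 0.0732]
tcp_rot: [-180.0, 0.0, -12.5]
wrist_force: [1.3, 0.2, -4.4]
width: 0.639
gripper_force: 64.5
```

{"op": "carry_out", "data": {"targets": [[[-0.01,0.18,0,0,0,0],[-0.01,0.18,0,0,0,0],[0,0.12,0,0,0,0],[0,0.06,0,0,0,0],[0,0,0,0,0,0],[0,0,0,0,0,0]]]}}

```text
clock: 19.9
eef_pos: [0.4975, 0.0006, 0.0731]
tcp_rot: [179.9, 0.0, -12.6]
wrist_force: [-0.5, -0.4, -3.5]
width: 0.642
gripper_force: 64.4
```

{"op": "carry_out", "data": {"targets": [[[0,0.018,-0.06,0,0,0],[0,0,-0.1,0,0,0],[0,0,-0.1,0,0,0],[0,0,-0.05,0,0,0],[0,0,-0.03,0,0,0],[0,0,0,0,0,0],[0,0,0,0,0,0]]]}}

```text
clock: 20.78
eef_pos: [0.4982, 0.0067, -0.0112]
tcp_rot: [-180.0, -0.1, -12.5]
wrist_force: [-0.1, 1.1, -3.9]
width: 0.64
gripper_force: 64.3
```

{"op": "carry_out", "data": {"targets": [[[0,0,-0.006,0,0,0],[0,0,0,0,0,0],[0,0,0,0,0,0]]]}}

```text
clock: 21.15
eef_pos: [0.4977, 0.0067, -0.0131]
tcp_rot: [-180.0, -0.0, -12.5]
wrist_force: [1.4, 0.2, -4.1]
width: 0.638
gripper_force: 64.3
```

{"op": "carry_out", "data": {"targets": [[[0,0,-0.004,0,0,0],[0,0,0,0,0,0]]]}}

```text
clock: 21.4
eef_pos: [0.4977, 0.0067, -0.0142]
tcp_rot: [180.0, -0.0, -12.5]
wrist_force: [-0.5, -0.4, -3.2]
width: 0.638
gripper_force: 64.6
```

{"op": "carry_out", "data": {"targets": [[[0,0,-0.004,0,0,0],[0,0,0,0,0,0],[0,0,0,0,0,0]]]}}

```text
clock: 21.78
eef_pos: [0.4978, 0.0067, -0.0143]
tcp_rot: [180.0, -0.0, -12.5]
wrist_force: [-5.2, -1.4, 12.9]
width: 0.639
gripper_force: 66.4
```

Run:
```python
from h import *
for k in range(3):
    camera("top");s=monitor.sense();print(s["eef_pos"].round(4),s["wrist_force"].round(1),s["moment"].round(2))
im=camera("scene");h=cv2.cvtColor(im,cv2.COLOR_RGB2HSV)
j=np.array([.512,.002]);y=np.radians(-12.5);ex=np.array([np.cos(y),np.sin(y)]);ey=np.array([-ex[1],ex[0]])
p=s["eef_pos"][:2];print("tcp in jig",(p-j)@ex,(p-j)@ey)
ts=[k for k in blobs(im,"terra",10) if 290<k[0,0,0]<390 and 160<k[0,0,1]<235];print([(cv2.contourArea(k),k[:,0].min(0),k[:,0].max(0)) for k in ts])
P=np.array([proj("scene",[*(p+a*.05*ex+b*.028*ey),z]) for a in(-1,1) for b in(-1,1) for z in(.012,.042)]);print("exp tile",P.round(1).tolist())
```

```text
[ 0.4977  0.0067 -0.0143] [-3.9 -1.1 12.5] [-0.12  0.89  0.  ]
[ 0.4977  0.0067 -0.0143] [-4.1 -0.7 11.5] [-0.07  0.89  0.04]
[ 0.4978  0.0067 -0.0143] [-4.4 -0.6 13.7] [-0.11  0.91 -0.04]
tcp in jig -0.014895787590090137 0.0014698688631924804
[(247.5, array([317, 187], dtype=int32), array([333, 208], dtype=int32)), (65.5, array([340, 184], dtype=int32), array([349, 203], dtype=int32))]
exp tile [[343.9, 188.9], [344.3, 182.9], [350.0, 200.7], [350.6, 194.8], [316.1, 196.0], [316.1, 190.0], [321.6, 208.2], [321.6, 202.3]]
```

{"op": "carry_out", "data": {"targets": [[[0,0,0.0025,0,0,0],[0.016,-0.0035,0,0,0,0],[0.016,-0.0035,0,0,0,0],[0.016,-0.0035,0,0,0,0],[0.016,-0.0035,0,0,0,0],[0.016,-0.0035,0,0,0,0],[0,0,0,0,0,0],[0,0,0,0,0,0]]]}}

```text
clock: 22.98
eef_pos: [0.5166, 0.0028, -0.0143]
tcp_rot: [180.0, 0.1, -12.5]
wrist_force: [-6.4, 1.2, 10.6]
width: 0.639
gripper_force: 66.1
```

{"op": "carry_out", "data": {"targets": [[[0.016,-0.0035,0,0,0,0],[0,0,0,0,0,0],[0,0,0,0,0,0]]]}}

```text
clock: 23.35
eef_pos: [0.5192, 0.0021, -0.0143]
tcp_rot: [180.0, 0.2, -12.4]
wrist_force: [-10.6, 2.7, 15.1]
width: 0.644
gripper_force: 66.8
```

{"op": "carry_out", "data": {"targets": [[[0.016,-0.0035,0,0,0,0],[0,0,0,0,0,0],[0,0,0,0,0,0]]]}}

```text
clock: 23.72
eef_pos: [0.522, 0.0014, -0.0143]
tcp_rot: [179.9, 0.3, -12.4]
wrist_force: [-15.2, 3.4, 21.3]
width: 0.64
gripper_force: 67.3
```

{"op": "carry_out", "data": {"targets": [[[0.016,-0.0035,0,0,0,0],[0,0,0,0,0,0],[0,0,0,0,0,0]]]}}

```text
clock: 24.1
eef_pos: [0.5247, 0.0008, -0.0143]
tcp_rot: [179.9, 0.4, -12.4]
wrist_force: [-19.4, 3.2, 25.6]
width: 0.639
gripper_force: 67.9
```

{"op": "carry_out", "data": {"targets": [[[0,0,0.004,0,0,0],[0,0,0,0,0,0],[0,0,0,0,0,0]]]}}

```text
clock: 24.48
eef_pos: [0.5263, 0.0005, -0.0142]
tcp_rot: [179.9, 0.3, -12.4]
wrist_force: [-10.2, 2.8, 5.5]
width: 0.639
gripper_force: 65.5
```

{"op": "carry_out", "data": {"targets": [[[0,0,0.002,0,0,0],[0,0,0,0,0,0],[0,0,0,0,0,0]]]}}

```text
clock: 24.85
eef_pos: [0.5264, 0.0005, -0.0141]
tcp_rot: [179.9, 0.3, -12.4]
wrist_force: [-9.1, 2.7, -1.3]
width: 0.641
gripper_force: 64.7
```

```bash
cat > st.py <<'E'
from h import *
j=np.array([.512,.002]);y=np.radians(-12.5);ex=np.array([np.cos(y),np.sin(y)]);ey=np.array([-ex[1],ex[0]])
im=camera("scene");s=monitor.sense();p=s["eef_pos"]
print("tcp jig",((p[:2]-j)@ex).round(4),((p[:2]-j)@ey).round(4),"z",p[2].round(4),s["tcp_rot"].round(2),"F jig",(s["wrist_force"][:2]@ex).round(1),(s["wrist_force"][:2]@ey).round(1),s["wrist_force"][2].round(1),"M",s["moment"].round(2),s["clock"])
h=cv2.cvtColor(im,cv2.COLOR_RGB2HSV).astype(int)
roi=np.zeros(h.shape[:2],bool);roi[195:225,295:325]=1
red=((h[...,0]<2)|(h[...,0]>172))&(h[...,1]>150)&roi;grn=(abs(h[...,0]-65)<20)&(h[...,1]>100)&roi
for n,m in(("red",red),("green",grn)):
    k,l,S,C=cv2.connectedComponentsWithStats(m.astype(np.uint8))
    for i in range(1,k):
        if S[i,4]>2:
            w=pt("scene",*C[i],.058)[:2];print(n,S[i,4],C[i].round(1),"jig",((w-j)@ex).round(4),((w-j)@ey).round(4))
E
python3 st.py
```

```text
tcp jig 0.0144 0.0016 z -0.0141 [179.95   0.32 -12.45] F jig -8.3 1.6 -1.4 M [ 0.71  1.52 -0.08] 24.9
red 10 [312.1 210.6] jig 0.0784 0.0645
red 3 [308. 216.] jig 0.0968 0.0805
green 3 [312. 216.] jig 0.0853 0.0844
```

```bash
cat > ptr.py <<'E'
from h import *
j=np.array([.512,.002]);y=np.radians(-12.5);ex=np.array([np.cos(y),np.sin(y)]);ey=np.array([-ex[1],ex[0]])
# redness profile along jig x on the pointer's line, at gauge height, in both cameras
def prof(im,n,yj,z=.056):
    xs=np.arange(.05,.125,.003);P=np.array([proj(n,[*(j+x*ex+yj*ey),z]) for x in xs],np.float32)
    v=cv2.remap(im,P[None,:,0],P[None,:,1],cv2.INTER_LINEAR)[0].astype(int)
    return [(round(x*1000),a-max(b,c),b-max(a,c)) for x,(a,b,c) in zip(xs,v)]
if __name__=="__main__":
    for nm,im in(("0",cv2.imread("pics/scene0.png")[:,:,::-1]),("now",camera("scene"))):
        for yj in(.060,.068,.076):
            print(nm,yj,"R",[r for _,r,g in prof(im,"scene",yj)],"G",[g for _,r,g in prof(im,"scene",yj)])
    t=camera("top");
    for nm,im in(("top0",cv2.imread("pics/top0.png")[:,:,::-1]),("now",t)):
        print(nm,"R",[r for _,r,g in prof(im,"top",.060)])
E
python3 ptr.py
```

```text
0 0.06 R [np.int64(32), np.int64(32), np.int64(28), np.int64(25), np.int64(34), np.int64(52), np.int64(62), np.int64(49), np.int64(21), np.int64(4), np.int64(1), np.int64(1), np.int64(2), np.int64(3), np.int64(3), np.int64(5), np.int64(6), np.int64(5), np.int64(4), np.int64(5), np.int64(5), np.int64(7), np.int64(4), np.int64(5), np.int64(2)] G [np.int64(-32), np.int64(-32), np.int64(-28), np.int64(-25), np.int64(-34), np.int64(-52), np.int64(-62), np.int64(-50), np.int64(-21), np.int64(-5), np.int64(-1), np.int64(-1), np.int64(-2), np.int64(-3), np.int64(-3), np.int64(-5), np.int64(-6), np.int64(-5), np.int64(-4), np.int64(-5), np.int64(-5), np.int64(-7), np.int64(-4), np.int64(-5), np.int64(-2)]
0 0.068 R [np.int64(20), np.int64(19), np.int64(19), np.int64(20), np.int64(27), np.int64(39), np.int64(52), np.int64(45), np.int64(21), np.int64(3), np.int64(-3), np.int64(-1), np.int64(7), np.int64(16), np.int64(22), np.int64(25), np.int64(23), np.int64(20), np.int64(19), np.int64(18), np.int64(18), np.int64(17), np.int64(19), np.int64(15), np.int64(6)] G [np.int64(-20), np.int64(-19), np.
[... 3213 characters left out ...]
 np.int64(0)]
top0 R [np.int64(15), np.int64(14), np.int64(16), np.int64(32), np.int64(52), np.int64(60), np.int64(43), np.int64(18), np.int64(8), np.int64(8), np.int64(8), np.int64(10), np.int64(13), np.int64(18), np.int64(21), np.int64(16), np.int64(9), np.int64(10), np.int64(10), np.int64(11), np.int64(9), np.int64(5), np.int64(1), np.int64(0), np.int64(0)]
now R [np.int64(7), np.int64(7), np.int64(8), np.int64(8), np.int64(8), np.int64(8), np.int64(8), np.int64(9), np.int64(7), np.int64(9), np.int64(5), np.int64(2), np.int64(8), np.int64(17), np.int64(22), np.int64(17), np.int64(12), np.int64(9), np.int64(10), np.int64(11), np.int64(9), np.int64(5), np.int64(2), np.int64(0), np.int64(0)]
```

{"op": "carry_out", "data": {"targets": [[[0.008,-0.0018,0.0004,0,0,0],[0.008,-0.0018,0.0004,0,0,0],[0,0,0,0,0,0],[0,0,0,0,0,0]]]}}

```text
clock: 25.5
eef_pos: [0.5297, -0.0003, -0.0141]
tcp_rot: [179.9, 0.4, -12.4]
wrist_force: [-9.0, 3.2, -1.1]
width: 0.639
gripper_force: 64.9
```

```bash
python3 st.py
python3 - <<'E'
from ptr import *
i=cv2.imread("pics/scene0.png")[:,:,::-1];n=camera("scene")
for yj in(.06,.076):
    c=[]
    for im in(i,n):
        q=np.array(prof(im,"scene",yj)[4:13]);w=np.clip(q[:,1]-25,0,None);c.append((w*q[:,0]).sum()/w.sum())
    print("travel mm",round(c[1]-c[0],1))
E
```

```text
tcp jig 0.0178 0.0016 z -0.0141 [179.94   0.39 -12.44] F jig -10.2 1.4 -0.8 M [ 0.88  1.87 -0.08] 25.55
red 12 [311.2 211.2] jig 0.0816 0.0657
red 3 [308. 216.] jig 0.0968 0.0805
travel mm 7.9
travel mm 14.7
```

{"op": "carry_out", "data": {"targets": [[[0.007,-0.0015,0.0003,0,0,0],[0.006,-0.0013,0.0003,0,0,0],[0,0,0,0,0,0],[0,0,0,0,0,0],[0,0,0,0,0,0]]]}}

```text
clock: 26.22
eef_pos: [0.532, -0.0008, -0.0141]
tcp_rot: [179.9, 0.5, -12.4]
wrist_force: [-12.3, 3.4, 1.3]
width: 0.638
gripper_force: 65.2
```

```bash
python3 st.py
python3 - <<'E'
from ptr import *
i=cv2.imread("pics/scene0.png")[:,:,::-1];n=camera("scene")
c=[]
for im,a,b in((i,4,10),(n,8,14)):
    q=np.array(prof(im,"scene",.076));print(q[:,1].tolist());q=q[a:b];w=np.clip(q[:,1]-20,0,None);c.append((w*q[:,0]).sum()/w.sum())
print("travel mm",round(c[1]-c[0],1))
for c in blobs(n,"blue",20): print(c[:,0].min(0),c[:,0].max(0))
print([(cv2.contourArea(k),k[:,0].min(0),k[:,0].max(0)) for k in blobs(n,"terra",10) if 290<k[0,0,0]<390 and 160<k[0,0,1]<235])
p=monitor.sense()["eef_pos"][:2]
P=np.array([proj("scene",[*(p+a*.05*ex+b*.028*ey),z]) for a in(-1,1) for b in(-1,1) for z in(.012,.042)]);print("exp tile",P.min(0).round(1),P.max(0).round(1))
E
```

```text
tcp jig 0.0201 0.0016 z -0.0141 [179.92   0.48 -12.43] F jig -12.6 1.7 1.5 M [ 1.09  2.33 -0.1 ] 26.275
red 16 [309.7 212.6] jig 0.0879 0.0694
[18, 19, 19, 20, 25, 36, 50, 44, 24, -2, -24, -36, -32, 2, 51, 77, 64, 33, 12, 4, 3, 3, 2, 1, 1]
[19, 19, 19, 13, 7, 5, 5, 6, 10, 15, 27, 41, 56, 67, 79, 82, 65, 33, 10, 3, 4, 3, 3, 2, 2]
travel mm 18.1
[407 242] [431 276]
[(215.0, array([307, 190], dtype=int32), array([323, 213], dtype=int32)), (83.0, array([329, 187], dtype=int32), array([339, 206], dtype=int32))]
exp tile [306.  185.4] [340.6 210.9]
```

{"op": "carry_out", "data": {"targets": [[[0,0,0,0,0,0],[0,0,0,0,0,0],[0,0,0,0,0,0],[0,0,0,0,0,0]]]}}

```text
clock: 26.82
eef_pos: [0.532, -0.0008, -0.0141]
tcp_rot: [179.9, 0.5, -12.4]
wrist_force: [-12.3, 4.4, 2.0]
width: 0.64
gripper_force: 65.2
```

```bash
python3 st.py; python3 -c "
from bench import ticket
print(ticket.hand_in())"
```

```text
tcp jig 0.0201 0.0016 z -0.014 [179.92   0.47 -12.43] F jig -13.3 2.0 0.6 M [ 0.96  2.35 -0.14] 26.875
red 17 [309.6 212.7] jig 0.0882 0.0699
the job is handed in; nothing more can be done
None
```

The job is handed in, though no verdict came back: the cups are nested and let go on the table, and the tile is held square on the jig, pressed at an estimated 10 N with the stop at about 16–17 mm (wrist reading about 13 N, including bed friction).

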